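Drip tray into its seat under the grow-rack tier

ROBOT

A 6-joint arm with a two-finger parallel gripper is mounted at the origin on the work surface. World frame = base frame: x ahead of the robot, y to its left, z up, the work surface at z = 0. Lengths are in m, angles in rad, forces in N, time in s.
With the tool pointing down it reaches from about 0.375 to 0.9 m from the base axis. Payload 3.1 kg.
Tool frame: the origin (TCP) lies on the centre line of the jaws, within the pads' length; the fingertips stand 14 mm ahead of it and the grasp point (between the pads) lies 5 mm behind it (tips_ahead is the y of the fingertips in the tool frame, in m); y points along the fingers, z is the direction in which the jaws open and shut, and the axes are right-handed (so a half turn about y gives the same grasp; the last joint's range is limited). The gripper opens to 87 mm and grips with 3 to 60 N. Pads are 19 mm wide; open, the fingers measure 117 mm over their backs; the gripper's body (75 mm by 190 mm) begins 51 mm behind the grasp point.
Start: joints at [0.968, 0.527, 1.433, -0, 1.181, -0.178], TCP at [0.258, 0.569, 0.237] pointing down, gripper open.
Joint ranges: [-3.08, 3.08], [-0.75, 2.2], [0.22, 2.44], [-1.43, 4.57], [0, 2.65], [-2.85, 2.85]. Speed limits (rad/s): [2.79, 2.79, 3.14, 3.14, 3.14, 3.14].

INTERFACE

Orientations are given as a unit quaternion [x, y, z, w].
In Python, from rig import * gives the robot as it stands.
- The arm moves only by the tool jog_arm, never from a script. Its argument "increments" is a list that holds one entry, the list of rows, each a list of 7 numbers: the turn, a rotation vector about the world's x, y, z in degrees, then the shift along the world's x, y, z in m, then the closure, from -1 (fully open) to 1 (shut), so that 0 is half open. In form: [[[rx, ry, rz, x, y, z, jaw], ...]]. A call has 1 to 8 rows; each row is the pose to reach, as a shift and turn from the pose measured when the call began; what a row does not reach only later rows make up. A row lasts 1/10 s, in which the tool goes at most 50 mm and 8.59 degrees, less where a joint would pass 70% of its speed; a pose out of reach is approached as far as the arm can. A call with a gripper value outside its range is refused whole. The fingers move at their own pace and stop on an object; "squeeze" is the grip in N (left out, the last holds). Time passes only in rows, so rows that repeat a pose let the fingers close. It gives the time, the measured TCP pose, the force and the opening at its end, in the units of the state.
- get_obs(): the state, without advancing time (a new reading comes with each control period).
- camera(name): name is "scene" or "top"; returns the picture (384x512x3 uint8, red, green, blue); there is no depth.
- camera_info(name): a dict with "K" (3x3 intrinsics, pixels), "R" (3x3) and "t" (3): a world point X has camera coordinates R X + t. Camera axes: x right, y down, z forward; pixel columns grow to the right and rows downward; lengths in m; the calibration is good to about 2 mm. A picture is of the moment at which its call begins. camera_info takes no time and is no camera call.
- hand_in(): hands the job in, once; it reports no verdict.
The state is a dict: "time": time; "q": joint angles; "joint_velocities": joint speeds; "joint_torque": joint torques, N m; "position": TCP position; "tool_rot": TCP orientation; "ft_force": force on the tool from outside, world axes, zero at the start; "moment": the same for the moment, N m; "grip_width": finger opening in m.
Only numpy, scipy, OpenCV 4.12 (cv2) and the standard library are available. Lean on these libraries where they do the work, as an engineer would, in place of code of your own. Each camera call takes 0.05 s, during which the arm holds its last target.

TASK

The rack's drip tray lies askew on the deck in front of the bay. Slide it by its grip between the two guides and in under the pipes until it drops into its shallow seat in the deck, so that it lies flat and fully home; the seat is found by feel. Keep the tray down on the deck, do not ram it against the rack or press it hard, and leave the bottle, the cap and the hygrometer where they stand.

Things in the scene. Friction and masses are not known exactly. Their poses are not given: they have to be found in the camera images.
- rack: fixed low tier of a pipe growing rack on the bench. Origin on the bench (z = 0), midway between its two guides where their straight part begins; x points into the bay, away from the robot, y left, z up. Its steel deck, 480 wide, top at z = 30 mm, begins at about x = -275 mm and runs into the bay. Pipe uprights 34 thick, 300 high stand at x = -15 and 170, y = -270 and 270 mm.
- guide_mouth (a point): on the deck (z = 30 mm), straight above the rack's origin, same axes. The two upright guide strips, 24 high, run from here 190 mm along +x, 224 mm apart inside (tray: 220); in front each flares outwards, reaching x = -30 mm with about 253 mm between.
- seat_zone (a point): fixed point 94 mm behind the guide mouth at deck height, same axes: the mean place of the seated tray's middle. The seat is a pocket in the deck, 7 mm deep, 158 long in x, wider than the tray, a plain step at each end. The deck is clamped by hand: the seat really stands up to 15 mm nearer or deeper in x than this point says, differently each time and NOT reported; find it by feel.
- front_pipe (a point): axis of the front pipe of the tier above, mid-length; 34 mm thick, along y, 15 mm in front of the guide mouth, underside 130 mm above the deck; two more pipes lie 93 and 185 mm further in. A tool pointing straight down cannot follow the tray home under it; leant back towards the robot, 30 to 40 degrees from vertical, it passes.
- tray_mid (a point): centre of the black plastic drip tray, 6 mm above its underside (z 36 mm on the deck, 29 when home). The tray is 150 long (x) by 220 wide (y) by 12 high, corners cut 15 mm, open on top, 0.3 kg. Its x points away from its grip and should point into the bay. It tips in once its middle passes the seat's front step, and is home when it lies flat on the pocket floor between both steps, 8 mm slack in x.
- tray_grip (a point): centre of the tray's upright pull grip on the robot's side: a block 14 thick (x), 40 wide (y), 36 high, from 8 to 44 mm above the tray's underside, on a short neck 11 mm from the tray's front wall. The point is 96 mm in front of the tray's middle, 28 above its underside; tray's axes. Pinch it across its 40 mm or push it from the robot's side; home, it stands about under the front pipe.
- bottle: bystander: straw-coloured culture bottle, 90 diameter, 148 high, with white mushrooms growing from its neck up to about 250; loose, on the bench left of the rack's deck; origin at the centre of its underside
- cap: bystander: white round bottle cap, 76 diameter, 24 high; loose, on the bench right of the deck; origin at the centre of its underside
- hygrometer: bystander: white box-shaped hygrometer, 28 x 75 x 62 high; loose, on the bench right of the deck; origin at the centre of its underside

How it is judged:
By the outcome, as a careful person would: the job done as asked, in the order asked, and still so for the second after the job is handed in, with the robot touching nothing.
It also fails if it takes over 54 s, if anything falls off the work surface, if the arm or the gripper's body presses on something with over 40 N, if the wrist force passes 120 N, or if a joint passes its speed limit or range.

## Working session

There is one attempt and no reset: what is moved stays moved. The work goes in short steps, Python scripts to look and compute and a tool call to move; the robot and the scene stay as the last step left them, time stands still between calls to the robot, and variables do not carry over. Pictures are saved under pics/ and viewed, and the job is handed in when it is done.

Besides the shell and the picture viewer there is one more tool, called after "Request:" as name(argument=value, ...), one argument or row to a line, values as JSON. jog_arm: Moves the arm, as the interface text tells. Its arguments: {"type":"object","properties":{"increments":{"type":"array","items":{"type":"array","items":{"type":"array","items":{"type":"number"}}}},"squeeze":{"type":"number"}},"required":["increments"]}

```bash
mkdir -p pics
python3 - <<'E'
from rig import *
import cv2
for n in ("scene","top"):
    im=camera(n); cv2.imwrite(f"pics/{n}0.png",cv2.cvtColor(im,cv2.COLOR_RGB2BGR))
    c=camera_info(n); print(n,c)
print(get_obs())
E
```

```text
scene {'K': array([[367.63508255,   0.        , 255.52951638],
       [  0.        , 367.63508255, 193.54523719],
       [  0.        ,   0.        ,   1.        ]]), 'R': array([[ 0.9408532 ,  0.33836052,  0.01753348],
       [ 0.26525318, -0.70339729, -0.65944902],
       [-0.21079851,  0.62509553, -0.75154479]]), 't': array([-0.59781612, -0.08777798,  1.20946511])}
top {'K': array([[448.07093494,   0.        , 252.76508419],
       [  0.        , 448.07093494, 195.09928479],
       [  0.        ,   0.        ,   1.        ]]), 'R': array([[-0.01575929, -0.99986554, -0.00453229],
       [-0.99190214,  0.01620477, -0.12596643],
       [ 0.12602293,  0.00251044, -0.99202415]]), 't': array([0.04171275, 0.63215403, 1.42123598])}
{'time': 0.1, 'q': array([ 9.67502588e-01,  5.28340088e-01,  1.43376815e+00,  1.95993106e-06,
        1.18142009e+00, -1.78517757e-01]), 'joint_velocities': array([ 1.58475645e-03, -2.83259763e-03, -2.11181398e-03, -8.48646318e-05,
       -4.83860280e-04,  1.12922622e-04]), 'joint_torque': array([-8.10281963e-04, -4.40986741e+01, -1.77151698e+01,  6.34250930e-02,
        5.34228596e-02, -5.91327921e-05]), 'position': array([0.25719036, 0.56893444, 0.23569173]), 'tool_rot': array([ 0.69185044, -0.149316  ,  0.14879329, -0.69058545]), 'ft_force': array([-0.42204254,  0.33959788,  0.0103321 ]), 'moment': array([-0.00520762,  0.03562026, -0.02376657]), 'grip_width': 0.08708794157787457}
```

View pics/scene0.png

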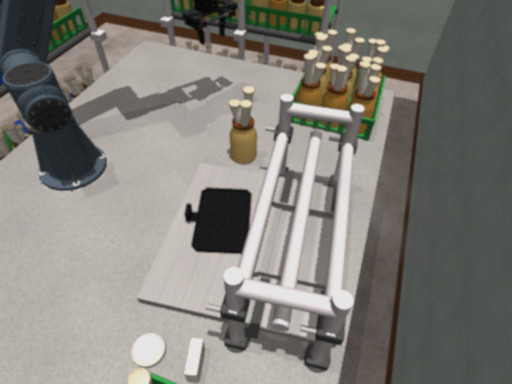

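View pics/top0.png

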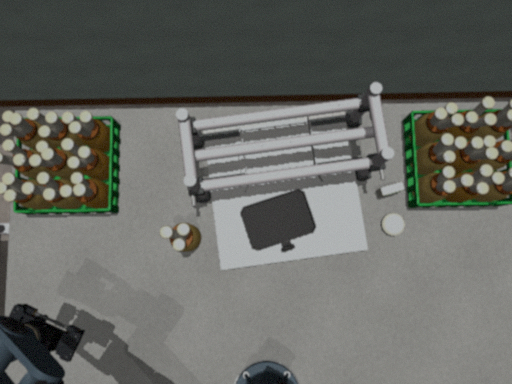

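The scene view shows the tray around (222,220) with its grip at (190,213). In the top view the tray is at (278,220), the grip at (288,246), the front pipe runs from (200,184) to (385,165), and the deck front edge from (220,268) to (367,249). I'll zoom in for more detail.

Run:
```python
import cv2
a=cv2.imread("pics/top0.png")[80:280,170:410]; cv2.imwrite("pics/topz.png",cv2.resize(a,None,fx=3.3,fy=3,interpolation=cv2.INTER_CUBIC))
a=cv2.imread("pics/scene0.png")[90:370,130:370]; cv2.imwrite("pics/scz.png",cv2.resize(a,None,fx=2.1,fy=2.1,interpolation=cv2.INTER_CUBIC))
```

```text
(no output)
```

View pics/topz.png

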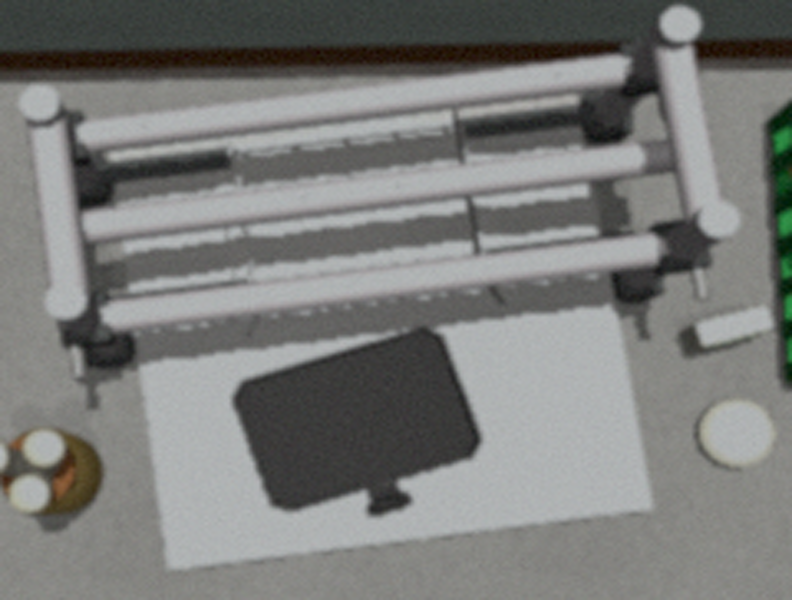

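View pics/scz.png

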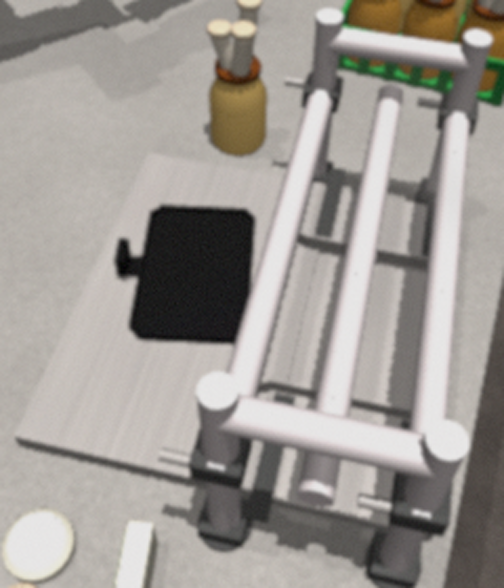

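```bash
cat > h.py <<'E'
import numpy as np, cv2
from rig import *
def ray(n,uv,z):
    c=camera_info(n);K,R,t=c["K"],np.array(c["R"]),np.array(c["t"])
    uv=np.atleast_2d(np.asarray(uv,float))
    d=(np.linalg.inv(K)@np.c_[uv,np.ones(len(uv))].T).T@R
    o=-R.T@t
    return o+d*((z-o[2])/d[:,2])[:,None]
def proj(n,X):
    c=camera_info(n);X=np.atleast_2d(X);p=(X@np.array(c["R"]).T+c["t"])@c["K"].T
    return p[:,:2]/p[:,2:]
E
python3 - <<'E'
from h import *
z=lambda L:[(170+x/3.3-.35,80+y/3-.33) for x,y in L]
# deck edges
for nm,L,h in [("front",[(168,570),(652,510)],.03),("left",[(142,368),(168,570)],.03),("right",[(613,307),(652,510)],.03),
  ("Rguide",[(458,112),(465,160),(470,200),(480,252)],.054),("Lguide",[(236,152),(240,185),(243,225),(246,255)],.054),("Rflare",[(487,285),(505,303)],.054),("Lflare",[(255,316),(251,334)],.054),
  ("pipe",[(110,314),(655,248)],.177),("pipe2",[(90,223),(640,158)],.177),("pipe3",[(80,133),(625,70)],.177)]:
    P=ray("top",z(L),h)[:,:2]; d=P[-1]-P[0]; print(nm,P.round(4).tolist(),np.degrees(np.arctan2(d[1],d[0])).round(2), np.linalg.norm(d).round(4))
im=cv2.imread("pics/top0.png"); g=im.max(2)
m=((g<75)).astype(np.uint8); m[:185]=0;m[258:]=0;m[:,:236]=0;m[:,325:]=0
n,l,s,c=cv2.connectedComponentsWithStats(m); i=1+s[1:,4].argmax(); print(s[i],c[i])
cn=max(cv2.findContours((l==i).astype(np.uint8),0,1)[0],key=cv2.contourArea)
mm=cv2.morphologyEx((l==i).astype(np.uint8),cv2.MORPH_OPEN,np.ones((17,17)))
cn2=max(cv2.findContours(mm,0,1)[0],key=cv2.contourArea)
# metric: contour on plane z=.042
P=ray("top",cn2[:,0],.042)[:,:2].astype(np.float32); r=cv2.minAreaRect(P); print("tray",r)
cv2.imwrite("pics/m.png",l.astype(np.uint8)*100+mm*50)
gm=((l==i)&(cv2.dilate(mm,np.ones((5,5)))==0)); ys,xs=np.nonzero(gm); print(len(xs),xs.min(),xs.max(),ys.min(),ys.max())
print("grip px mean",xs.mean(),ys.mean(),ray("top",[(xs.mean(),ys.mean())],.065))
E
```

```text
front [[0.3939, 0.139], [0.4503, -0.3353]] -83.22 0.4776
left [[0.6123, 0.1634], [0.3939, 0.139]] -173.63 0.2197
right [[0.672, -0.307], [0.4503, -0.3353]] -172.73 0.2234
Rguide [[0.8878, -0.1563], [0.8335, -0.1616], [0.7887, -0.1651], [0.7308, -0.1731]] -173.9 0.1579
Lguide [[0.8464, 0.0663], [0.8093, 0.0628], [0.7646, 0.0604], [0.7314, 0.0579]] -175.8 0.1153
Rflare [[0.6944, -0.1788], [0.6744, -0.1958]] -139.64 0.0262
Lflare [[0.6642, 0.0499], [0.6447, 0.0541]] 167.88 0.02
pipe [[0.6499, 0.1782], [0.7081, -0.3138]] -83.26 0.4955
pipe2 [[0.7419, 0.1962], [0.7999, -0.3046]] -83.4 0.5041
pipe3 [[0.8344, 0.2053], [0.8913, -0.2951]] -83.51 0.5037
[ 241  189   74   62 2994] [277.94221777 219.95925184]
tray ((0.550803005695343, -0.04860009253025055), (0.14952591061592102, 0.21343964338302612), 16.631011962890625)
105 241 314 189 250
grip px mean 283.4761904761905 232.33333333333334 [[ 0.5089897  -0.06399019  0.065     ]]
```

View pics/m.png

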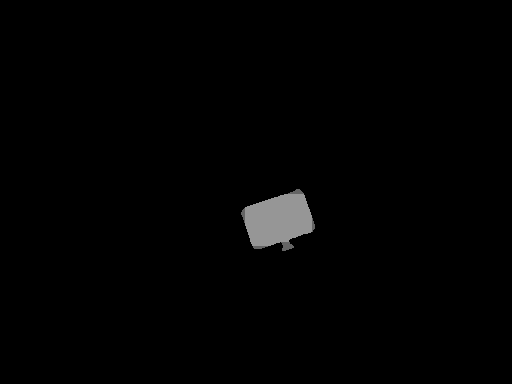

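The mask gives a clean tray outline: centre about (278,220), with the grip stub at (287,247). The rack is yawed about 6.7°. Next I'll refine the lateral position of the guides.

Run:
```python
import cv2,numpy as np
a=cv2.imread("pics/top0.png")
f=lambda x0,x1,y0,y1:cv2.resize(np.clip(a[y0:y1,x0:x1].astype(float)*1.2,0,255).astype(np.uint8),None,fx=9,fy=9,interpolation=cv2.INTER_NEAREST)
cv2.imwrite("pics/g.png",np.hstack([f(225,267,120,184),f(295,337,110,174)]))
a=cv2.imread("pics/scene0.png");cv2.imwrite("pics/g2.png",cv2.resize(a[190:300,235:365],None,fx=5.4,fy=5.4,interpolation=cv2.INTER_CUBIC))
```

```text
(no output)
```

View pics/g.png

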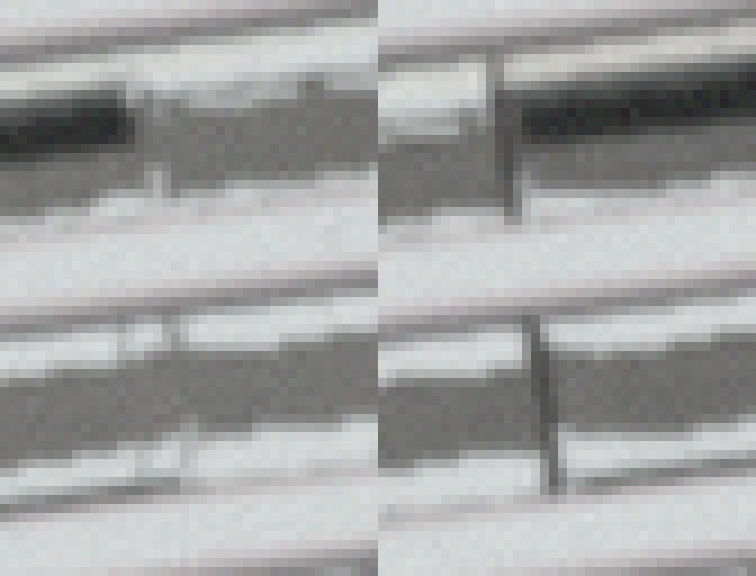

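View pics/g2.png

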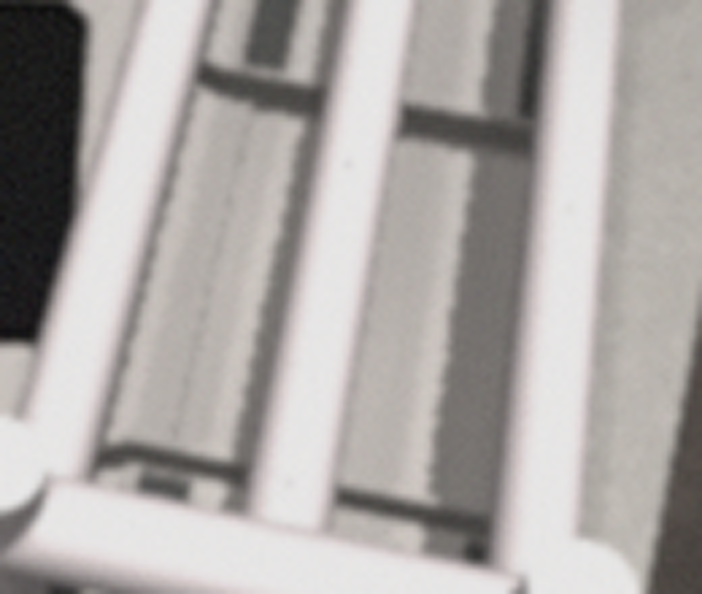

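Run:
```python
from h import *
th=np.radians(6.7);ex=np.array([np.cos(th),np.sin(th)]);ey=np.array([-ex[1],ex[0]]);O=np.array([.695,-.066])
def show(nm,n,L,h):
    P=ray(n,L,h)[:,:2]-O; print(nm,[(round(float(p@ex)*1e3,1),round(float(p@ey)*1e3,1)) for p in P])
tl=lambda L:[(225+x/9-.5,120+y/9-.5) for x,y in L]
tr=lambda L:[(295+(x-378)/9-.5,110+y/9-.5) for x,y in L]
sc=lambda L:[(235+x/5.4-.4,190+y/5.4-.4) for x,y in L]
show("topL in","top",tl([(165,180),(178,340),(190,465)]),.054)
show("topL out","top",tl([(120,340),(145,465)]),.054)
show("topR c z54","top",tr([(495,80),(511,200),(530,330),(552,480)]),.054)
show("topR leftedge z30","top",tr([(487,80),(502,200),(524,330),(546,480)]),.03)
show("topR rightedge z54","top",tr([(504,80),(519,200),(539,330),(560,480)]),.054)
show("scL bottom","scene",sc([(210,90),(320,113),(400,133),(530,150)]),.03)
show("scL top","scene",sc([(205,65),(325,86),(405,103),(530,125)]),.054)
show("scR top","scene",sc([(115,443),(240,467),(340,487),(490,520)]),.054)
show("scR bot","scene",sc([(115,460),(240,477),(340,500),(490,530)]),.03)
show("faint line","scene",sc([(175,430),(210,310),(247,120)]),.03)
show("right shadow?","scene",sc([(430,480),(470,170)]),.03)
```

```text
topL in [(134.4, 112.3), (74.9, 115.3), (28.7, 117.0)]
topL out [(77.7, 136.2), (30.8, 133.1)]
topR c z54 [(176.7, -108.4), (131.3, -107.6), (82.3, -107.2), (26.4, -106.9)]
topR leftedge z30 [(184.0, -109.3), (137.8, -108.1), (87.9, -108.9), (31.0, -108.5)]
topR rightedge z54 [(176.3, -111.7), (130.9, -110.5), (81.9, -110.5), (26.0, -109.7)]
scL bottom [(-8.2, 115.9), (52.3, 114.4), (96.0, 111.2), (164.6, 116.4)]
scL top [(-11.6, 112.5), (52.8, 113.5), (95.4, 112.2), (160.7, 113.2)]
scR top [(-7.2, -118.3), (50.6, -116.8), (96.2, -116.1), (163.7, -116.4)]
scR bot [(-7.8, -113.8), (50.6, -108.7), (97.7, -109.3), (166.7, -108.1)]
faint line [(16.2, -91.7), (19.2, -22.1), (15.1, 100.3)]
right shadow? [(136.9, -89.3), (135.1, 95.5)]
```

Run:
```python
from h import *
from scipy.spatial.transform import Rotation as Ro
print("bottle",ray("top",[(195,238)],.07),ray("scene",[(243,157)],0.0),"cap",ray("top",[(393,224)],.024),"hyg",ray("top",[(392,189)],.062))
im=cv2.imread("pics/top0.png"); g=im.max(2)
m=(g<75).astype(np.uint8); gm=m[240:253,278:300]; ys,xs=np.nonzero(gm)
print(gm)
o=get_obs(); R=Ro.from_quat(o["tool_rot"]); print(R.as_matrix().round(3))
for yaw in (16.6,6.7):
  for lean in (0,38):
    a=np.radians(yaw);l=np.radians(lean); ex=np.array([np.cos(a),np.sin(a),0]);ey=np.array([-ex[1],ex[0],0])
    Y=ex*np.sin(l)-np.array([0,0,np.cos(l)])
    for sg in (1,-1):
        Z=ey*sg; X=np.cross(Y,Z); T=Ro.from_matrix(np.c_[X,Y,Z]); print(yaw,lean,sg,(T*R.inv()).as_rotvec(degrees=True).round(1))
```

```text
bottle [[0.49539095 0.21600862 0.07      ]] [[0.50284924 0.24217327 0.        ]] cap [[ 0.53216413 -0.42485506  0.024     ]] hyg [[ 0.64240014 -0.41610699  0.062     ]]
[[1 1 1 1 1 1 1 1 1 1 1 0 0 0 0 0 0 0 0 0 0 0]
 [1 1 1 1 1 1 1 1 1 1 1 0 0 0 0 0 0 0 0 0 0 0]
 [1 1 0 1 1 1 1 1 1 1 1 1 0 0 0 0 0 0 0 0 0 0]
 [0 0 0 0 1 1 1 1 1 1 1 1 0 0 0 0 0 0 0 0 0 0]
 [0 0 0 0 1 1 1 1 1 1 1 1 1 1 0 0 0 0 0 0 0 0]
 [0 0 0 0 0 1 1 1 1 1 1 1 1 1 1 0 0 0 0 0 0 0]
 [0 0 0 0 0 1 1 1 1 1 1 1 1 1 1 1 0 0 0 0 0 0]
 [0 0 0 0 0 1 1 1 1 1 1 1 1 1 1 1 0 0 0 0 0 0]
 [0 0 0 0 1 1 1 1 1 1 1 1 1 1 0 0 0 0 0 0 0 0]
 [0 0 0 0 1 1 1 1 1 1 1 0 0 0 0 0 0 0 0 0 0 0]
 [0 0 0 0 1 1 1 1 0 0 0 0 0 0 0 0 0 0 0 0 0 0]
 [0 0 0 0 0 0 0 0 0 0 0 0 0 0 0 0 0 0 0 0 0 0]
 [0 0 0 0 0 0 0 0 0 0 0 0 0 0 0 0 0 0 0 0 0 0]]
[[ 0.911 -0.001  0.412]
 [-0.412 -0.002  0.911]
 [-0.    -1.    -0.002]]
16.6 0 1 [ 0.1 -0.  40.9]
16.6 0 -1 [-0.000e+00 -1.000e-01 -1.391e+02]
16.6 38 1 [ -2.5 -38.7  39.4]
16.6 38 -1 [  48.6   -3.4 -132.7]
6.7 0 1 [ 0.1 -0.  31. ]
6.7 0 -1 [-0.00e+00 -1.00e-01 -1.49e+02]
6.7 38 1 [ -5.8 -38.   29.9]
6.7 38 -1 [  50.1   -7.9 -141.9]
```

Request:
jog_arm(
  increments=[
    [[0,0,0,0,-0.01,0.05,-1],[0,0,6,0.01,-0.04,0.09,-1],[0,0,12,0.025,-0.085,0.1,-1],[0,0,18,0.04,-0.13,0.1,-1],[0,0,24,0.055,-0.175,0.1,-1],[0,0,30,0.07,-0.22,0.1,-1],[0,0,36,0.085,-0.265,0.1,-1],[0,0,41,0.1,-0.31,0.1,-1]],
  ],
)

```text
time: 0.9
position: [0.3571, 0.2571, 0.3355]
tool_rot: [0.7, 0.104, -0.104, -0.699]
ft_force: [1.0, -0.6, 0.4]
grip_width: 0.0872
```

Run:
```python
from h import *
print(ray("top",[(287.5,247.3)],.06),ray("top",[(287.5,247.3)],.074), proj("top",[[.4588,-.076,.074]]))
```

```text
[[ 0.46170728 -0.07590291  0.06      ]] [[ 0.46157878 -0.07488651  0.074     ]] [[287.87762826 248.18608254]]
```

Request:
jog_arm(
  increments=[
    [[0,0,0,0.015,-0.045,0,-1],[0,0,0,0.03,-0.09,0,-1],[0,0,0,0.045,-0.135,0,-1],[0,0,0,0.06,-0.18,-0.01,-1],[0,0,0,0.075,-0.225,-0.03,-1],[0,0,0,0.087,-0.27,-0.05,-1],[0,0,0,0.097,-0.31,-0.08,-1],[0,0,0,0.103,-0.3325,-0.12,-1]],
  ],
)

```text
time: 1.7
position: [0.4624, -0.079, 0.2158]
tool_rot: [0.702, 0.105, -0.101, -0.697]
ft_force: [0.3, -0.4, 0.0]
grip_width: 0.0868
```

Request:
jog_arm(
  increments=[
    [[0,0,0,0,0,-0.02,-0.6],[0,0,0,0,0,-0.04,-0.6],[0,0,0,0,0,-0.06,-0.6],[0,0,0,0,0,-0.08,-0.6],[0,0,0,0,0,-0.08,-0.6]],
  ],
)

```text
time: 2.2
position: [0.4605, -0.0784, 0.1336]
tool_rot: [0.7, 0.103, -0.103, -0.699]
ft_force: [-1.2, -0.4, -0.0]
grip_width: 0.0701
```

Run:
```python
from h import *
from scipy.spatial.transform import Rotation as Ro
o=get_obs(); print(o["position"],o["q"].round(2),o["grip_width"],Ro.from_quat(o["tool_rot"]).as_matrix().round(3))
for n,s in (("top",(200,300,230,340)),("scene",(130,250,140,270))):
    im=camera(n); cv2.imwrite(f"pics/{n}1.png",cv2.resize(cv2.cvtColor(im,cv2.COLOR_RGB2BGR)[s[0]:s[1],s[2]:s[3]],None,fx=5,fy=5,interpolation=cv2.INTER_CUBIC))
```

```text
[ 0.46053462 -0.07839014  0.13360869] [-0.41  0.49  1.92 -0.    0.73 -2.27] 0.07006297570471473 [[ 0.957  0.    -0.288]
 [ 0.288 -0.003  0.957]
 [-0.001 -1.    -0.003]]
```

View pics/scene1.png

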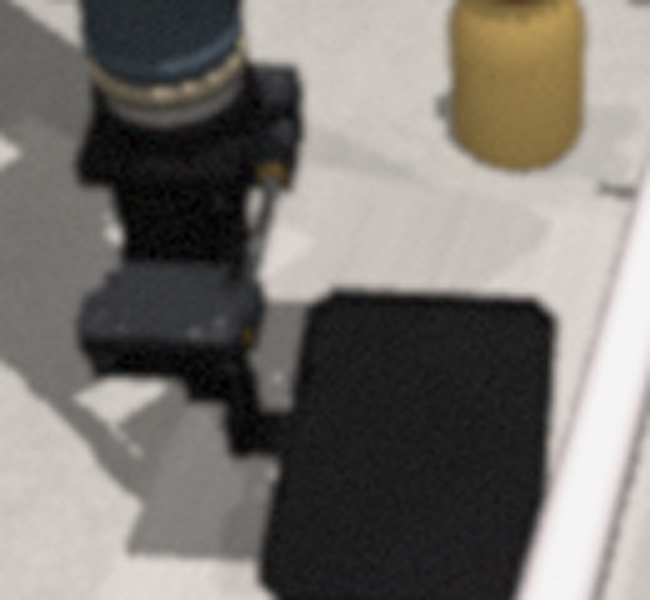

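View pics/top1.png

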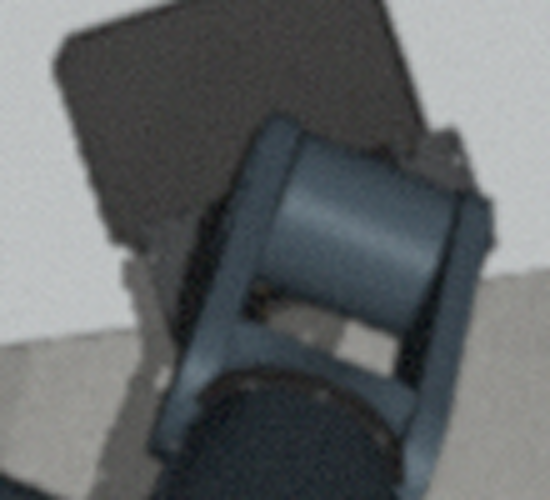

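Request:
jog_arm(
  increments=[
    [[0,0,0,0,0.003,-0.03,-0.6],[0,0,0,0,0.003,-0.05,-0.6],[0,0,0,0,0.003,-0.065,-0.6],[0,0,0,0,0.003,-0.075,-0.6],[0,0,0,0,0.003,-0.0765,-0.6],[0,0,0,0,0.003,-0.0765,-0.6]],
  ],
  squeeze=8,
)

```text
time: 2.9
position: [0.4628, -0.0761, 0.0597]
tool_rot: [0.702, 0.105, -0.101, -0.697]
ft_force: [-1.0, 0.4, -0.8]
grip_width: 0.0698
```

Request:
jog_arm(
  increments=[
    [[0,0,0,0,0,0,-0.3],[0,0,0,0,0,0,0.0],[0,0,0,0,0,0,0.2],[0,0,0,0,0,0,0.3],[0,0,0,0,0,0,0.3],[0,0,0,0,0,0,0.3]],
  ],
  squeeze=8,
)

```text
time: 3.5
position: [0.4628, -0.0761, 0.0599]
tool_rot: [0.702, 0.105, -0.101, -0.697]
ft_force: [0.0, -0.3, 2.7]
grip_width: 0.0397
```

Run:
```python
from h import *
o=get_obs(); print(o)
for n,s in (("top",(180,280,230,340)),("scene",(130,250,140,270))):
    im=camera(n); cv2.imwrite(f"pics/{n}2.png",cv2.resize(cv2.cvtColor(im,cv2.COLOR_RGB2BGR)[s[0]:s[1],s[2]:s[3]],None,fx=5,fy=5,interpolation=cv2.INTER_CUBIC))
```

```text
{'time': 3.5, 'q': array([-0.40036595,  0.63905397,  1.9639909 , -0.00474542,  0.53099818,
       -2.26035395]), 'joint_velocities': array([ 0.00103284,  0.00215591, -0.0001299 ,  0.00011834, -0.00090958,
        0.00110823]), 'joint_torque': array([ -0.18215538, -35.64053535,  -5.67623645,  -0.07149281,
        -0.14842418,   0.05669226]), 'position': array([ 0.4627958 , -0.07609528,  0.05993413]), 'tool_rot': array([ 0.70162748,  0.1051555 , -0.10147693, -0.69739775]), 'ft_force': array([ 0.01421581, -0.27880883,  2.68464408]), 'moment': array([0.19264051, 0.11006913, 0.03326488]), 'grip_width': 0.03972181208013112}
```

View pics/scene2.png

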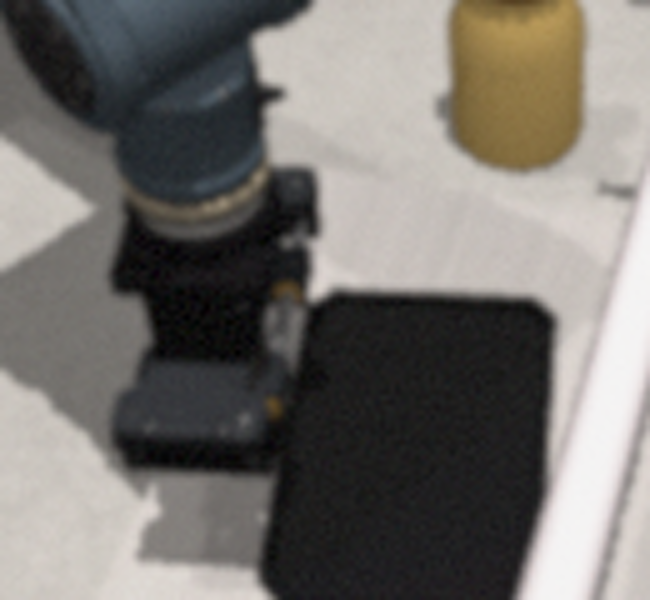

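Grip is held at width 39.7 mm, and the picture shows the tray flat. Next I straighten it in front of the guides.

Request:
jog_arm(
  increments=[
    [[0,0,-1.5,0,-0.002,0,0.4],[0,0,-3,0,-0.004,0,0.4],[0,0,-4.5,0.001,-0.007,0,0.4],[0,0,-6,0.001,-0.01,0,0.4],[0,0,-7.5,0.002,-0.013,0,0.4],[0,0,-9,0.002,-0.0155,0,0.4],[0,0,-10,0.002,-0.0155,0,0.4],[0,0,-10,0.002,-0.0155,0,0.4]],
  ],
  squeeze=12,
)

```text
time: 4.4
position: [0.465, -0.0921, 0.06]
tool_rot: [0.708, 0.043, -0.04, -0.703]
ft_force: [-0.8, -1.1, 3.2]
grip_width: 0.0397
```

```bash
cat >> h.py <<'E'
from scipy.spatial.transform import Rotation as Ro
th=np.radians(6.7);ex=np.array([np.cos(th),np.sin(th)]);ey=np.array([-ex[1],ex[0]]);O=np.array([.695,-.066])
def st():
    o=get_obs();M=Ro.from_quat(o["tool_rot"]).as_matrix();p=o["position"][:2]-O
    print("t",round(o["time"],2),"pos",o["position"].round(4),"rack mm",(p@ex*1e3).round(1),(p@ey*1e3).round(1),"yaw",np.degrees(np.arctan2(-M[0,2],M[1,2])).round(2),"Y",M[:,1].round(3),"F",o["ft_force"].round(1),"M",o["moment"].round(2),"w",round(o["grip_width"],4))
def tray():
    im=camera("top"); g=im.max(2)
    m=(g<62).astype(np.uint8); m[:185]=0;m[268:]=0;m[:,:226]=0;m[:,335:]=0
    return im,m
def pic(n,f,s,k):
    im=camera(n); cv2.imwrite(f"pics/{f}.png",cv2.resize(cv2.cvtColor(im,cv2.COLOR_RGB2BGR)[s[0]:s[1],s[2]:s[3]],None,fx=k,fy=k,interpolation=cv2.INTER_CUBIC))
E
python3 - <<'E'
from h import *
st(); pic("top","t3",(130,280,200,360),5/1.0*.95); pic("scene","s3",(130,280,140,300),4.5)
E
```

```text
t 4.4 pos [ 0.465  -0.0921  0.06  ] rack mm -231.4 0.9 yaw 6.72 Y [ 0.006 -0.007 -1.   ] F [-0.8 -1.1  3.2] M [ 0.08  0.13 -0.08] w 0.0397
```

View pics/t3.png

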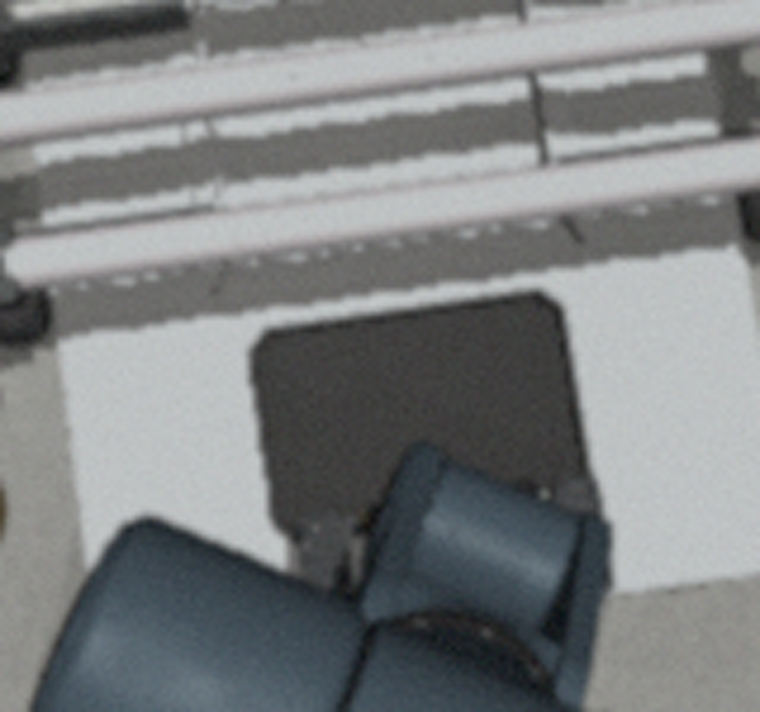

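View pics/s3.png

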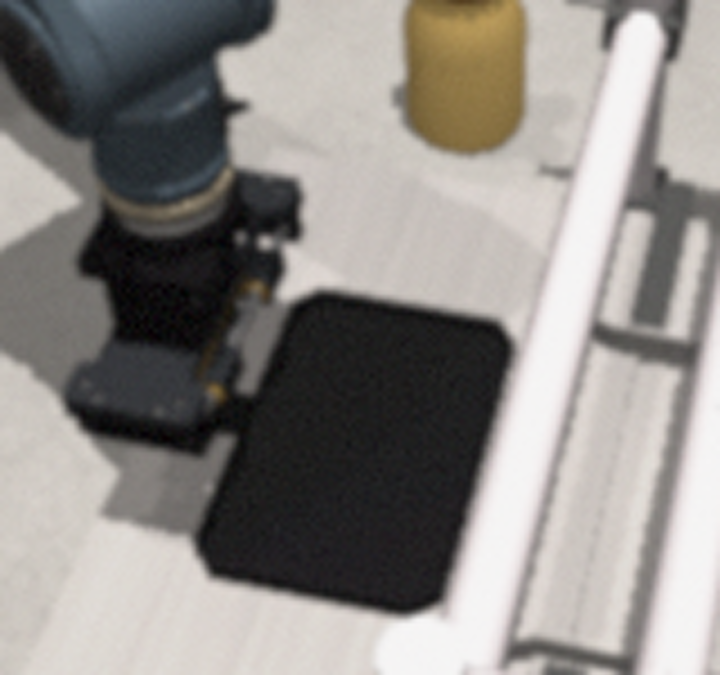

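Run:
```python
from h import *
k=4.75
for L in ([(251,355),(270,520)],[(568,320),(587,470)],[(275,329),(540,293)]):
    P=ray("top",[(200+x/k-.4,130+y/k-.4) for x,y in L],.042)[:,:2]-O
    print([(round(float(p@ex)*1e3,1),round(float(p@ey)*1e3,1)) for p in P])
```

```text
[(-80.5, 109.2), (-193.6, 111.3)]
[(-85.5, -109.1), (-188.6, -106.4)]
[(-65.0, 90.6), (-64.5, -92.9)]
```

Request:
jog_arm(
  increments=[
    [[0,0,0,0.005,0.0006,0,0.4],[0,0,0,0.01,0.0012,0,0.4],[0,0,0,0.016,0.0019,0,0.4],[0,0,0,0.022,0.0026,0,0.4],[0,0,0,0.028,0.0033,0,0.4],[0,0,0,0.034,0.004,0,0.4],[0,0,0,0.04,0.0047,0,0.4],[0,0,0,0.044,0.0051,0,0.4]],
  ],
)

```text
time: 5.3
position: [0.5086, -0.0866, 0.06]
tool_rot: [0.708, 0.043, -0.041, -0.704]
ft_force: [-1.6, 0.4, 5.7]
grip_width: 0.0401
```

Request:
jog_arm(
  increments=[
    [[0,0,0,0.003,0.0003,0,0.4],[0,0,0,0.006,0.0007,0,0.4],[0,0,0,0.009,0.001,0,0.4],[0,0,0,0.012,0.0014,0,0.4],[0,0,0,0.015,0.0018,0,0.4],[0,0,0,0.018,0.0021,0,0.4]],
  ],
)

```text
time: 5.9
position: [0.526, -0.0843, 0.0599]
tool_rot: [0.708, 0.043, -0.041, -0.704]
ft_force: [-2.0, -0.3, 4.8]
grip_width: 0.0396
```

Run:
```python
from h import *
st()
```

```text
t 5.9 pos [ 0.526  -0.0843  0.0599] rack mm -169.9 1.6 yaw 6.79 Y [ 0.002 -0.006 -1.   ] F [-2.  -0.3  4.8] M [0.08 0.52 0.1 ] w 0.0396
```

Request:
jog_arm(
  increments=[
    [[0,0,0,0.003,0.0003,0,0.4],[0,0,0,0.006,0.0007,0,0.4],[0,0,0,0.009,0.001,0,0.4],[0,0,0,0.012,0.0014,0,0.4],[0,0,0,0.015,0.0018,0,0.4],[0,0,0,0.018,0.0021,0,0.4]],
  ],
)

```text
time: 6.5
position: [0.544, -0.0822, 0.0599]
tool_rot: [0.708, 0.042, -0.041, -0.704]
ft_force: [-2.9, -0.4, 5.4]
grip_width: 0.0398
```

Run:
```python
from h import *
st()
```

```text
t 6.5 pos [ 0.544  -0.0822  0.0599] rack mm -151.9 1.5 yaw 6.77 Y [ 0.002 -0.006 -1.   ] F [-2.9 -0.4  5.4] M [ 0.05  0.47 -0.03] w 0.0398
```

Lateral force is near zero and the tray is going in freely, so I continue.

Request:
jog_arm(
  increments=[
    [[0,0,0,0.003,0.0003,0,0.4],[0,0,0,0.006,0.0007,0,0.4],[0,0,0,0.009,0.001,0,0.4],[0,0,0,0.012,0.0014,0,0.4],[0,0,0,0.015,0.0018,0,0.4],[0,0,0,0.018,0.0021,0,0.4],[0,0,0,0.02,0.0023,0,0.4]],
  ],
)

```text
time: 7.2
position: [0.5643, -0.0799, 0.06]
tool_rot: [0.708, 0.042, -0.041, -0.704]
ft_force: [-2.7, -0.3, 4.9]
grip_width: 0.0398
```

Request:
jog_arm(
  increments=[
    [[0,0,0,0.003,0.0003,0,0.4],[0,0,0,0.006,0.0007,0,0.4],[0,0,0,0.009,0.001,0,0.4],[0,0,0,0.012,0.0014,0,0.4],[0,0,0,0.015,0.0018,0,0.4],[0,0,0,0.018,0.0021,0,0.4],[0,0,0,0.018,0.0021,0,0.4]],
  ],
)

```text
time: 7.9
position: [0.5834, -0.0777, 0.06]
tool_rot: [0.708, 0.043, -0.041, -0.704]
ft_force: [-1.4, 1.6, 3.4]
grip_width: 0.0399
```

Run:
```python
from h import *
st(); pic("scene","s4",(130,300,180,370),4); print(get_obs()["q"].round(2))
```

```text
t 7.9 pos [ 0.5834 -0.0777  0.06  ] rack mm -112.2 1.4 yaw 6.78 Y [ 0.004 -0.006 -1.   ] F [-1.4  1.6  3.4] M [0.29 0.23 0.08] w 0.0399
[-0.32  0.73  1.66 -0.01  0.75 -2.  ]
```

View pics/s4.png

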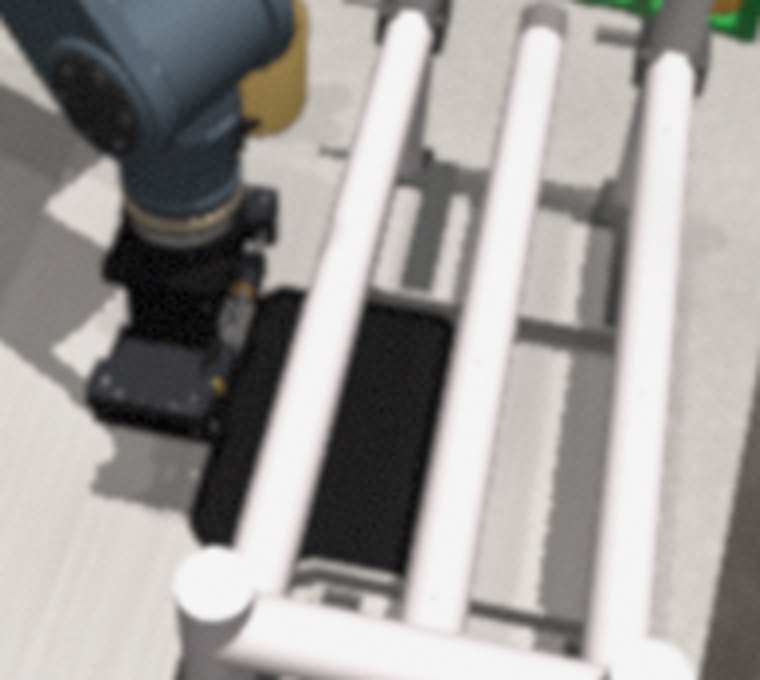

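Request:
jog_arm(
  increments=[
    [[0,0,0,0,0,0,-0.6],[0,0,0,0,0,0,-0.6],[0,0,0,0,0,0,-0.6],[0,0,0,0,0,0,-0.6],[0,0,0,0,0,0.02,-0.6],[0,0,0,0,0,0.05,-0.6],[0,0,0,-0.01,-0.001,0.08,-0.6],[0,0,0,-0.02,-0.002,0.09,-0.6]],
  ],
)

```text
time: 8.75
position: [0.565, -0.0804, 0.1526]
tool_rot: [0.709, 0.045, -0.039, -0.703]
ft_force: [0.2, 0.2, 0.0]
grip_width: 0.0694
```

Request:
jog_arm(
  increments=[
    [[0.5,-5,0,-0.015,-0.002,0,0],[1.2,-10,0,-0.03,-0.004,0,0.5],[1.8,-15,0,-0.04,-0.005,0,1],[2.3,-20,0,-0.05,-0.006,0,1],[2.9,-25,0,-0.05,-0.006,0,1],[3.5,-30,0,-0.05,-0.006,0,1],[4.1,-35,0,-0.05,-0.006,0,1],[4.4,-37.7,0,-0.05,-0.006,0,1]],
  ],
)

```text
time: 9.55
position: [0.5514, -0.0629, 0.2148]
tool_rot: [-0.678, -0.225, -0.17, 0.679]
ft_force: [0.3, 0.6, -0.2]
grip_width: 0.0132
```

Run:
```python
from h import *
st(); print(get_obs()["q"].round(2))
```

```text
t 9.55 pos [ 0.5514 -0.0629  0.2148] rack mm -142.3 19.9 yaw 4.31 Y [ 0.536  0.023 -0.844] F [ 0.3  0.6 -0.2] M [-0.01  0.36 -0.03] w 0.0132
[-0.45  0.35  2.04  0.85  0.35 -2.85]
```

The lean drove J6 to its limit: q = [-0.45, 0.35, 2.04, 0.85, 0.35, -2.85]. I'll identify the kinematics from the recorded poses and plan the wrist branch properly before moving on.

```bash
cat > kin.py <<'E'
import numpy as np
from scipy.spatial.transform import Rotation as Ro
from scipy.optimize import least_squares
lo=np.array([-3.08,-.75,.22,-1.43,0,-2.85]);hi=np.array([3.08,2.2,2.44,4.57,2.65,2.85])
def fk(q,p,s4=1,s6=1):
    h,L1,a,L2,Lt,d,c=p
    r=lambda ax,v:Ro.from_euler(ax,v)
    A=r('z',q[0]);B=A*r('y',q[1]);C=B*r('y',q[2])
    W=np.array([0,0,h])+B.apply([0,0,L1])+C.apply([a,0,L2])+A.apply([0,d,0])
    E=C*r('z',s4*q[3])*r('y',q[4])*r('z',s6*q[5])
    T=E*r('z',c)*Ro.from_matrix(np.c_[[1,0,0],[0,0,1],[0,-1,0]]) # tool y = flange z
    return W+E.apply([0,0,Lt]),T
E
python3 - <<'E'
from kin import *
import json
from rig import *
o=get_obs()
D=[([9.67502588e-01,5.28340088e-01,1.43376815,0,1.18142,-.178517757],[.25719,.568934,.235692],[.69185,-.149316,.148793,-.690585]),
([-.41,.49,1.92,0,.73,-2.27],[.46053,-.07839,.13361],[.7,.103,-.103,-.699]),
([-0.40036595,0.63905397,1.9639909,-0.00474542,0.53099818,-2.26035395],[.4627958,-.07609528,.05993413],[.70162748,.1051555,-.10147693,-.69739775]),
([-.32,.73,1.66,-.01,.75,-2.],[.5834,-.0777,.06],[.708,.043,-.041,-.704]),
(list(o["q"]),list(o["position"]),list(o["tool_rot"]))]
best=None
for s4 in(1,-1):
 for s6 in(1,-1):
  for c0 in(0,1.57,3.14,-1.57):
   def f(p):
    R=[]
    for q,x,t in D:
        X,T=fk(q,p,s4,s6); R+=list((X-x)*10)+list((T*Ro.from_quat(t).inv()).as_rotvec())
    return np.array(R)
   s=least_squares(f,[.3,.4,0,.4,.2,.11,c0])
   if best is None or s.cost<best[0]: best=(s.cost,s4,s6,s.x,f(s.x))
print(best[:4]); print(best[4].reshape(-1,6).round(3))
np.save("kin.npy",np.r_[best[3],best[1],best[2]])
E
```

```text
(np.float64(0.0005579110202815727), 1, 1, array([ 0.27355198,  0.58711401,  0.11304565,  0.39177106,  0.29011797,
        0.11135193, -1.57189709]))
[[-0.003  0.002  0.009  0.    -0.     0.001]
 [ 0.006 -0.006  0.008  0.001 -0.001 -0.002]
 [ 0.005  0.002  0.005 -0.     0.     0.001]
 [-0.014  0.    -0.025 -0.001  0.004 -0.001]
 [-0.001  0.001  0.003 -0.001 -0.     0.001]]
```

```bash
cat >> kin.py <<'E'
P=np.load("kin.npy") if __import__("os").path.exists("kin.npy") else None
ex=np.array([np.cos(np.radians(6.7)),np.sin(np.radians(6.7)),0]);ey=np.array([-ex[1],ex[0],0]);O=np.array([.695,-.066,0])
def target(x,y,z,lean,sg,yaw=0):
    l=np.radians(lean);a=Ro.from_euler('z',yaw,degrees=True);e1=a.apply(ex);e2=a.apply(ey)
    Y=e1*np.sin(l)-np.array([0,0,np.cos(l)]);Z=e2*sg
    return O+ex*x+ey*y+[0,0,z],Ro.from_matrix(np.c_[np.cross(Y,Z),Y,Z])
def ik(X,T,q0):
    def f(q):
        x,t=fk(q,P[:7],P[7],P[8]); return np.r_[(x-X)*10,(t*T.inv()).as_rotvec()]
    s=least_squares(f,np.clip(q0,lo+1e-3,hi-1e-3),bounds=(lo,hi)); return s.x,s.cost
E
python3 - <<'E'
from kin import *
rng=np.random.default_rng(0)
for lean in(30,35,40):
 for x in(-.165,-.09,-.02):
  sol=[]
  for sg in(1,-1):
   X,T=target(x,.0015,.057,lean,sg)
   for i in range(40):
    q,c=ik(X,T,np.r_[rng.uniform(-.6,0),rng.uniform(.2,1.2),rng.uniform(.8,2.2),rng.uniform(lo[3:],hi[3:])])
    if c<1e-7 and not any(np.allclose(q,a,atol=.02) for _,a in sol): sol.append((sg,q))
  for sg,q in sol: print(lean,x,sg,q.round(2))
E
```

```text
30 -0.165 1 [-0.54  0.72  2.15  2.02  0.34  2.09]
30 -0.165 -1 [-0.54  0.72  2.15  2.02  0.34 -1.06]
30 -0.09 1 [-0.44  0.73  1.97  1.63  0.27  2.59]
30 -0.09 -1 [-0.44  0.73  1.97  1.63  0.27 -0.55]
30 -0.02 -1 [-0.37  0.76  1.8   1.15  0.26  0.01]
35 -0.165 1 [-0.57  0.76  2.2   2.24  0.48  1.82]
35 -0.165 -1 [-0.57  0.76  2.2   2.24  0.48 -1.32]
35 -0.09 1 [-0.46  0.76  2.02  2.04  0.36  2.16]
35 -0.09 -1 [-0.46  0.76  2.02  2.04  0.36 -0.98]
35 -0.02 1 [-0.38  0.78  1.85  1.71  0.28  2.58]
35 -0.02 -1 [-0.38  0.78  1.85  1.71  0.28 -0.57]
40 -0.165 1 [-0.61  0.81  2.25  2.34  0.64  1.66]
40 -0.165 -1 [-0.61  0.81  2.25  2.34  0.64 -1.48]
40 -0.09 1 [-0.49  0.79  2.07  2.25  0.49  1.91]
40 -0.09 -1 [-0.49  0.79  2.07  2.25  0.49 -1.23]
40 -0.02 1 [-0.4   0.8   1.9   2.08  0.38  2.18]
40 -0.02 -1 [-0.4   0.8   1.9   2.08  0.38 -0.96]
```

Pushing works on the wrist branch with J4≈2 and the jaws half-turned. I'll twist the tool 180° about its own axis first, then lean.

Request:
jog_arm(
  increments=[
    [[4.3,0.2,-6.75,0,0,0,1],[8.6,0.4,-13.5,0,0,0,1],[12.9,0.55,-20.25,0,0,0,1],[17.2,0.7,-27,0,0,0,1],[21.4,0.9,-33.8,0,0,0,1],[25.7,1.1,-40.5,0,0,0,1],[30,1.3,-47.3,0,0,0,1],[34.3,1.5,-54,0,0,0,1]],
  ],
)

```text
time: 10.35
position: [0.5509, -0.0626, 0.2145]
tool_rot: [-0.484, 0.171, -0.504, 0.695]
ft_force: [0.2, -0.0, -0.5]
grip_width: 0.0005
```

Run:
```python
from h import *
st(); print(get_obs()["q"].round(2))
```

```text
t 10.35 pos [ 0.5509 -0.0626  0.2145] rack mm -142.7 20.2 yaw -55.46 Y [ 0.535  0.023 -0.845] F [ 0.2 -0.  -0.5] M [-0.04  0.3  -0.03] w 0.0005
[-0.45  0.35  2.04  0.84  0.35 -1.73]
```

Request:
jog_arm(
  increments=[
    [[4.3,0.2,-6.75,0,0,0,1],[8.6,0.4,-13.5,0,0,0,1],[12.9,0.55,-20.25,0,0,0,1],[17.2,0.7,-27,0,0,0,1],[21.4,0.9,-33.8,0,0,0,1],[25.7,1.1,-40.5,0,0,0,1],[30,1.3,-47.3,0,0,0,1],[34.3,1.5,-54,0,0,0,1]],
  ],
)

```text
time: 11.15
position: [0.5505, -0.0624, 0.2141]
tool_rot: [0.141, -0.515, 0.684, -0.497]
ft_force: [0.5, 0.3, -0.1]
grip_width: 0.0006
```

Run:
```python
from h import *
from kin import ik,target
o=get_obs(); q=o["q"]; R=Ro.from_quat(o["tool_rot"]); st(); print(q.round(2))
for z in (.2145,.15,.057):
    X,T=target(-.165,.0015,z,38,-1); print(z,ik(X,T,[-.55,.8,2.2,2.2,.5,-1.2])[0].round(2),"shift",(X-o["position"]).round(4),"turn",(T*R.inv()).as_rotvec(degrees=True).round(1))
```

```text
t 11.15 pos [ 0.5505 -0.0624  0.2141] rack mm -143.1 20.4 yaw -128.63 Y [ 0.535  0.025 -0.845] F [ 0.5  0.3 -0.1] M [-0.07  0.43  0.03] w 0.0006
[-0.46  0.35  2.04  0.85  0.35 -0.61]
0.2145 [-0.59  0.36  2.14  1.32  0.43 -0.32] shift [-0.0196 -0.0214  0.0004] turn [ 31.   -2.7 -39.7]
0.15 [-0.59  0.52  2.19  1.82  0.43 -0.86] shift [-0.0196 -0.0214 -0.0641] turn [ 31.   -2.7 -39.7]
0.057 [-0.59  0.79  2.23  2.31  0.57 -1.42] shift [-0.0196 -0.0214 -0.1571] turn [ 31.   -2.7 -39.7]
```

Request:
jog_arm(
  increments=[
    [[4.4,-0.4,-5.7,-0.003,-0.003,0,1],[8.8,-0.8,-11.3,-0.006,-0.006,0,1],[13.3,-1.2,-17,-0.009,-0.009,-0.01,1],[17.7,-1.5,-22.7,-0.012,-0.012,-0.02,1],[22.1,-1.9,-28.4,-0.015,-0.015,-0.03,1],[26.6,-2.3,-34,-0.018,-0.018,-0.045,1],[31,-2.7,-39.7,-0.02,-0.021,-0.06,1],[31,-2.7,-39.7,-0.02,-0.021,-0.064,1]],
  ],
)

```text
time: 11.95
position: [0.529, -0.0836, 0.148]
tool_rot: [0.191, 0.682, -0.654, 0.266]
ft_force: [0.3, 0.3, 1.1]
grip_width: 0.0008
```

```bash
cat >> h.py <<'E'
def to(x,y,z,lean=38,sg=-1):
    from kin import target
    o=get_obs();X,T=target(x,y,z,lean,sg);R=Ro.from_quat(o["tool_rot"])
    print("shift",(X-o["position"]).round(4),"turn",(T*R.inv()).as_rotvec(degrees=True).round(1),"q",o["q"].round(2))
E
python3 - <<'E'
from h import *
st(); to(-.165,.0015,.057)
E
```

```text
t 11.95 pos [ 0.529  -0.0836  0.148 ] rack mm -166.9 1.9 yaw -173.46 Y [ 0.609  0.072 -0.79 ] F [0.3 0.3 1.1] M [-0.04  0.47 -0.02] w 0.0008
shift [ 0.002  -0.0002 -0.091 ] turn [-0.2 -0.2  0.2] q [-0.6   0.53  2.2   1.82  0.43 -0.87]
```

Request:
jog_arm(
  increments=[
    [[0,0,0,0.002,0,-0.02,1],[0,0,0,0.002,0,-0.04,1],[0,0,0,0.002,0,-0.06,1],[0,0,0,0.002,0,-0.075,1],[0,0,0,0.002,0,-0.085,1],[0,0,0,0.002,0,-0.088,1],[0,0,0,0.002,0,-0.088,1]],
  ],
)

```text
time: 12.65
position: [0.5308, -0.0834, 0.0594]
tool_rot: [0.19, 0.682, -0.654, 0.266]
ft_force: [-0.3, -0.4, 0.7]
grip_width: 0.0008
```

Run:
```python
from h import *
st(); to(-.165,.0015,.057); pic("scene","s5",(130,300,180,370),4)
```

```text
t 12.65 pos [ 0.5308 -0.0834  0.0594] rack mm -165.1 1.9 yaw -173.45 Y [ 0.608  0.073 -0.791] F [-0.3 -0.4  0.7] M [-0.07  0.51 -0.02] w 0.0008
shift [ 0.0002 -0.0004 -0.0024] turn [-0.2 -0.3  0.2] q [-0.59  0.78  2.23  2.29  0.56 -1.4 ]
```

View pics/s5.png

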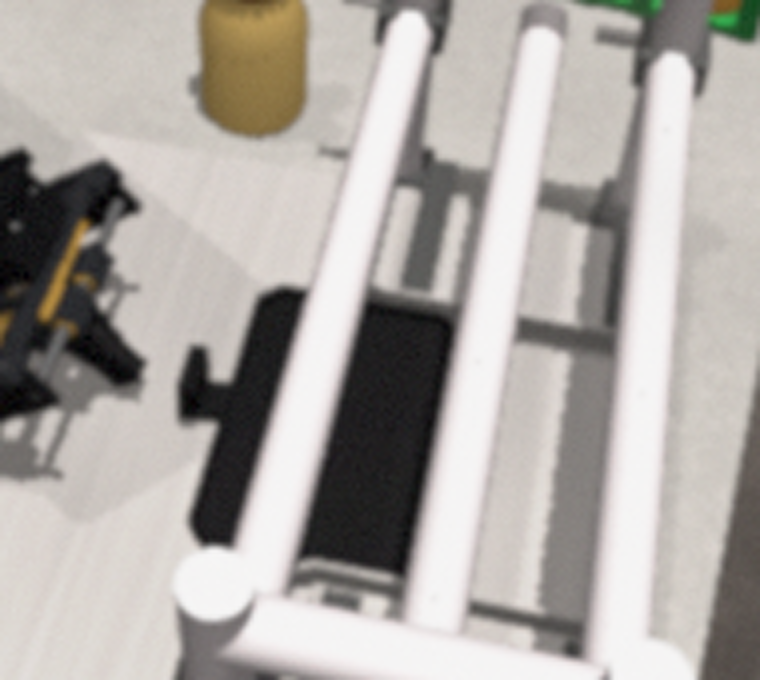

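Request:
jog_arm(
  increments=[
    [[0,0,0,0.004,0.0005,-0.001,1],[0,0,0,0.008,0.0009,-0.002,1],[0,0,0,0.012,0.0014,-0.002,1],[0,0,0,0.016,0.0019,-0.002,1],[0,0,0,0.02,0.0023,-0.002,1],[0,0,0,0.024,0.0028,-0.002,1],[0,0,0,0.027,0.0032,-0.002,1],[0,0,0,0.03,0.0035,-0.002,1]],
  ],
)

```text
time: 13.5
position: [0.5608, -0.0798, 0.0578]
tool_rot: [0.19, 0.682, -0.654, 0.266]
ft_force: [-1.1, 0.2, 0.6]
grip_width: 0.0002
```

Request:
jog_arm(
  increments=[
    [[0,0,0,0.003,0.0004,0,1],[0,0,0,0.006,0.0007,0,1],[0,0,0,0.009,0.0011,0,1],[0,0,0,0.012,0.0014,0,1],[0,0,0,0.015,0.0018,0,1],[0,0,0,0.018,0.0021,0,1],[0,0,0,0.02,0.0023,0,1]],
  ],
)

```text
time: 14.2
position: [0.5811, -0.0775, 0.0578]
tool_rot: [0.19, 0.682, -0.654, 0.266]
ft_force: [-1.4, 0.3, 0.5]
grip_width: 0.0003
```

Run:
```python
from h import *
st(); to(-.125,.0015,.057); pic("scene","s6",(130,300,180,370),4)
```

```text
t 14.2 pos [ 0.5811 -0.0775  0.0578] rack mm -114.5 1.9 yaw -173.44 Y [ 0.608  0.073 -0.791] F [-1.4  0.3  0.5] M [-0.09  0.66  0.04] w 0.0003
shift [-0.0104 -0.0016 -0.0008] turn [-0.2 -0.3  0.1] q [-0.51  0.77  2.11  2.22  0.47 -1.22]
```

View pics/s6.png

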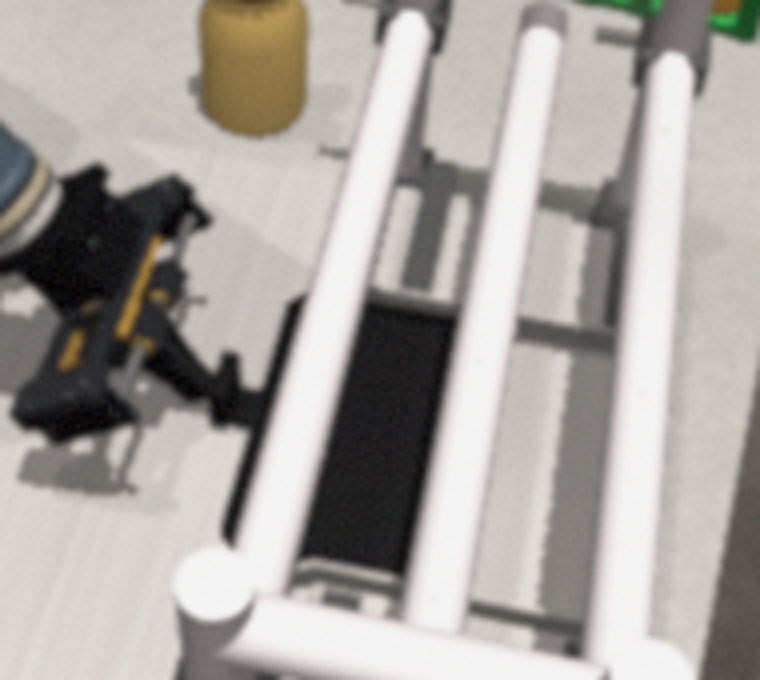

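Request:
jog_arm(
  increments=[
    [[0,0,0,0.003,0.0004,0,1],[0,0,0,0.006,0.0007,0,1],[0,0,0,0.009,0.0011,0,1],[0,0,0,0.012,0.0014,0,1],[0,0,0,0.015,0.0018,0,1],[0,0,0,0.018,0.0021,0,1],[0,0,0,0.021,0.0025,0,1],[0,0,0,0.024,0.0028,0,1]],
  ],
)

```text
time: 15.05
position: [0.6057, -0.0746, 0.058]
tool_rot: [0.19, 0.682, -0.654, 0.266]
ft_force: [-1.6, -0.5, 0.9]
grip_width: 0.0004
```

Request:
jog_arm(
  increments=[
    [[0,0,0,0.003,0.0004,0,1],[0,0,0,0.006,0.0007,0,1],[0,0,0,0.009,0.0011,0,1],[0,0,0,0.012,0.0014,0,1],[0,0,0,0.015,0.0018,0,1]],
  ],
)

```text
time: 15.55
position: [0.6208, -0.0728, 0.0578]
tool_rot: [0.19, 0.682, -0.654, 0.266]
ft_force: [-1.6, 0.1, -0.4]
grip_width: 0.0002
```

Run:
```python
from h import *
st(); to(-.08,.0015,.057); pic("scene","s7",(130,300,180,370),4)
```

```text
t 15.55 pos [ 0.6208 -0.0728  0.0578] rack mm -74.5 1.9 yaw -173.43 Y [ 0.608  0.073 -0.791] F [-1.6  0.1 -0.4] M [-0.17  0.75 -0.05] w 0.0002
shift [-0.0054 -0.001  -0.0008] turn [-0.2 -0.3  0.1] q [-0.46  0.77  2.01  2.13  0.4  -1.06]
```

View pics/s7.png

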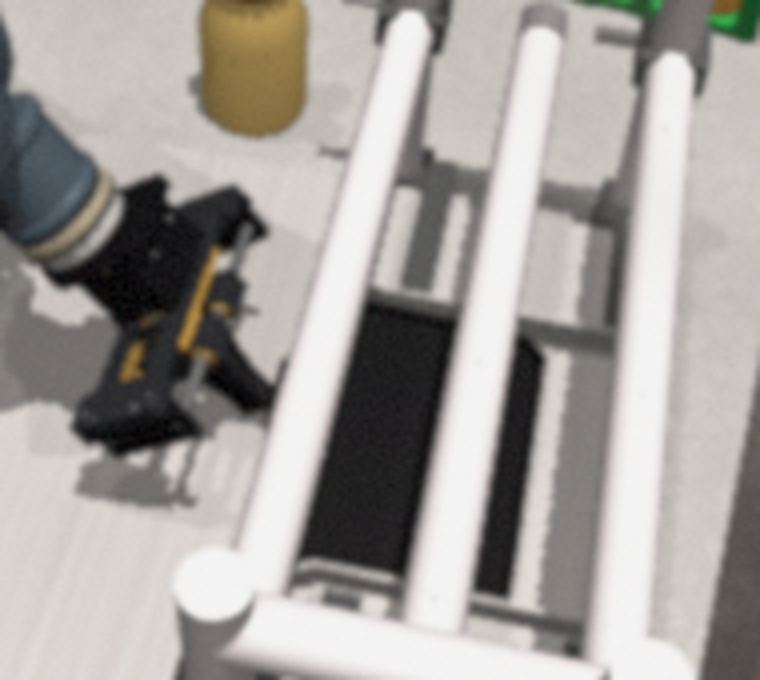

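Request:
jog_arm(
  increments=[
    [[0,0,0,0.003,0.0004,0,1],[0,0,0,0.006,0.0007,0,1],[0,0,0,0.009,0.0011,0,1],[0,0,0,0.012,0.0014,0,1],[0,0,0,0.015,0.0018,0,1]],
  ],
)

```text
time: 16.1
position: [0.6367, -0.071, 0.058]
tool_rot: [0.19, 0.682, -0.654, 0.267]
ft_force: [-0.3, -0.7, -0.8]
grip_width: 0.0005
```

Request:
jog_arm(
  increments=[
    [[0,0,0,0.002,0.0002,0,1],[0,0,0,0.004,0.0005,0,1],[0,0,0,0.006,0.0007,0,1],[0,0,0,0.008,0.0009,0,1],[0,0,0,0.01,0.0012,0,1]],
  ],
)

```text
time: 16.6
position: [0.6468, -0.0698, 0.058]
tool_rot: [0.191, 0.682, -0.654, 0.267]
ft_force: [-1.3, 0.2, -1.0]
grip_width: 0.0008
```

Run:
```python
from h import *
st(); to(-.05,.0015,.057)
```

```text
t 16.6 pos [ 0.6468 -0.0698  0.058 ] rack mm -48.3 1.8 yaw -173.42 Y [ 0.609  0.073 -0.79 ] F [-1.3  0.2 -1. ] M [-0.15  0.71 -0.01] w 0.0008
shift [-0.0017 -0.0005 -0.001 ] turn [-0.2 -0.2  0.1] q [-0.43  0.78  1.95  2.05  0.37 -0.95]
```

Next come small steps with force checks.

Request:
jog_arm(
  increments=[
    [[0,0,0,0.002,0.0002,0,1],[0,0,0,0.004,0.0005,0,1],[0,0,0,0.006,0.0007,0,1],[0,0,0,0.008,0.0009,0,1]],
  ],
)

```text
time: 17.0
position: [0.655, -0.0689, 0.058]
tool_rot: [0.191, 0.682, -0.654, 0.267]
ft_force: [-0.1, -0.4, -0.5]
grip_width: 0.0007
```

Request:
jog_arm(
  increments=[
    [[0,0,0,0.002,0.0002,0,1],[0,0,0,0.004,0.0005,0,1],[0,0,0,0.006,0.0007,0,1]],
  ],
)

```text
time: 17.3
position: [0.6611, -0.0681, 0.0579]
tool_rot: [0.19, 0.682, -0.654, 0.267]
ft_force: [-0.9, -0.6, -0.7]
grip_width: 0.0007
```

Run:
```python
from h import *
st(); to(-.035,.0015,.057); pic("scene","s8",(130,300,180,370),4)
```

```text
t 17.3 pos [ 0.6611 -0.0681  0.0579] rack mm -33.9 1.8 yaw -173.41 Y [ 0.608  0.073 -0.79 ] F [-0.9 -0.6 -0.7] M [-0.09  0.7  -0.03] w 0.0007
shift [-0.0011 -0.0005 -0.0009] turn [-0.2 -0.2  0.1] q [-0.41  0.78  1.92  1.99  0.35 -0.87]
```

View pics/s8.png

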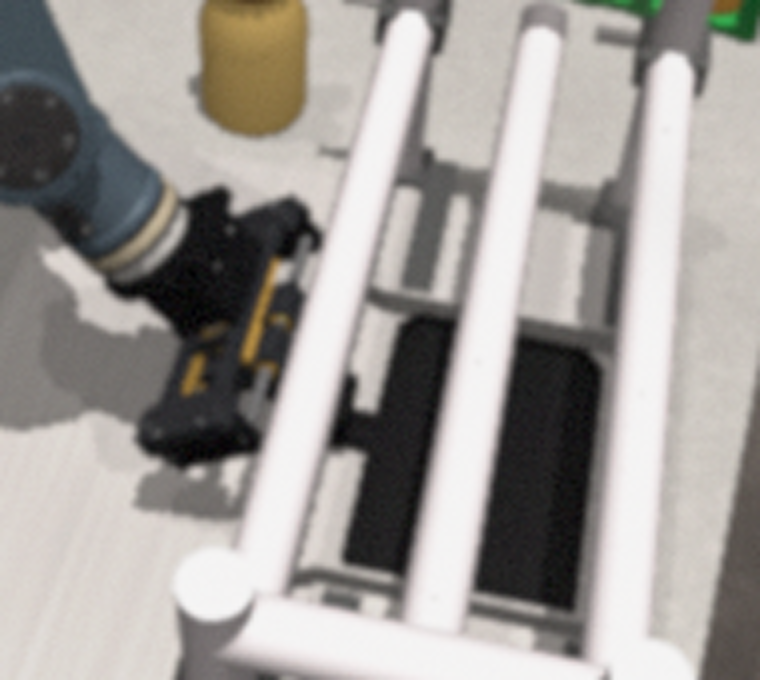

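Run:
```python
from h import *
k=4
for z in (.042,.035):
  for L in ([(398,345),(347,540)],[(601,375),(577,600)],[(415,318),(580,352)]):
    Pp=ray("scene",[(180+x/k-.4,130+y/k-.4) for x,y in L],z)[:,:2]-O
    print(z,[(round(float(p@ex)*1e3,1),round(float(p@ey)*1e3,1)) for p in Pp])
im=camera("scene"); cv2.imwrite("pics/s9.png",cv2.resize(cv2.cvtColor(im,cv2.COLOR_RGB2BGR)[195:290,255:345],None,fx=8,fy=6.3,interpolation=cv2.INTER_CUBIC))
```

```text
0.042 [(15.3, 75.6), (12.8, -85.9)]
0.042 [(157.4, 83.6), (159.6, -93.6)]
0.042 [(22.6, 102.6), (141.1, 100.2)]
0.035 [(14.7, 81.1), (12.2, -81.9)]
0.035 [(158.1, 89.1), (160.3, -89.6)]
0.035 [(22.1, 108.3), (141.6, 105.9)]
```

View pics/s9.png

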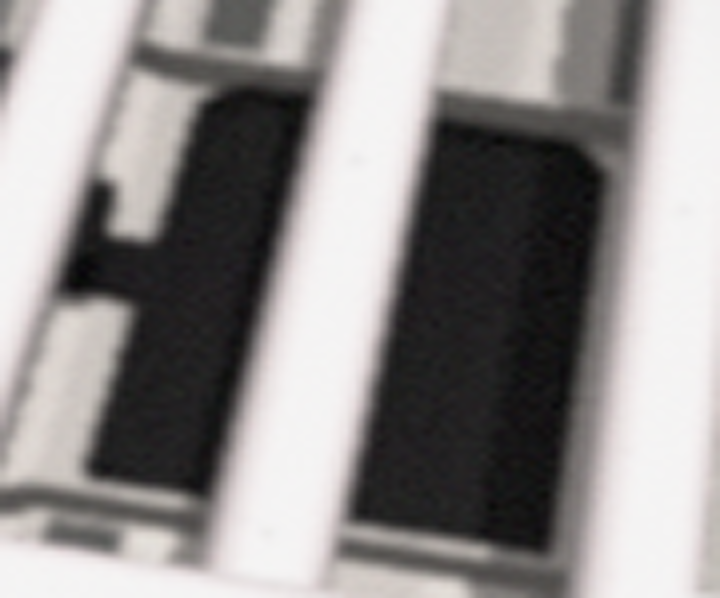

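Tray mid is about 86 mm and its trailing edge about 12 mm, just short of the faint line at 17 mm that I take to be the front step. Continuing by feel.

Request:
jog_arm(
  increments=[
    [[0,0,0,0.0015,0.0002,0,1],[0,0,0,0.003,0.0004,0,1],[0,0,0,0.004,0.0005,0,1]],
  ],
)

```text
time: 17.7
position: [0.6656, -0.0676, 0.0581]
tool_rot: [0.191, 0.682, -0.654, 0.267]
ft_force: [-0.8, 0.1, -0.4]
grip_width: 0.0007
```

Request:
jog_arm(
  increments=[
    [[0,0,0,0.0015,0.0002,0,1],[0,0,0,0.003,0.0004,0,1]],
  ],
)

```text
time: 17.9
position: [0.6687, -0.0672, 0.0582]
tool_rot: [0.191, 0.682, -0.654, 0.267]
ft_force: [-0.9, 0.4, 0.5]
grip_width: 0.0003
```

Request:
jog_arm(
  increments=[
    [[0,0,0,0.0015,0.0002,0,1],[0,0,0,0.003,0.0004,0,1]],
  ],
)

```text
time: 18.1
position: [0.6719, -0.0668, 0.0582]
tool_rot: [0.191, 0.682, -0.654, 0.267]
ft_force: [-0.4, -0.6, 0.3]
grip_width: 0.0008
```

Run:
```python
from h import *
st(); to(-.025,.0015,.057)
im=camera("scene"); cv2.imwrite("pics/s10.png",cv2.resize(cv2.cvtColor(im,cv2.COLOR_RGB2BGR)[195:290,255:345],None,fx=8,fy=6.3,interpolation=cv2.INTER_CUBIC))
```

```text
t 18.1 pos [ 0.6719 -0.0668  0.0582] rack mm -23.1 2.0 yaw -173.39 Y [ 0.609  0.073 -0.79 ] F [-0.4 -0.6  0.3] M [-0.12  0.67 -0.07] w 0.0008
shift [-0.0019 -0.0007 -0.0012] turn [-0.2 -0.2  0.1] q [-0.4   0.79  1.89  1.95  0.33 -0.82]
```

View pics/s10.png

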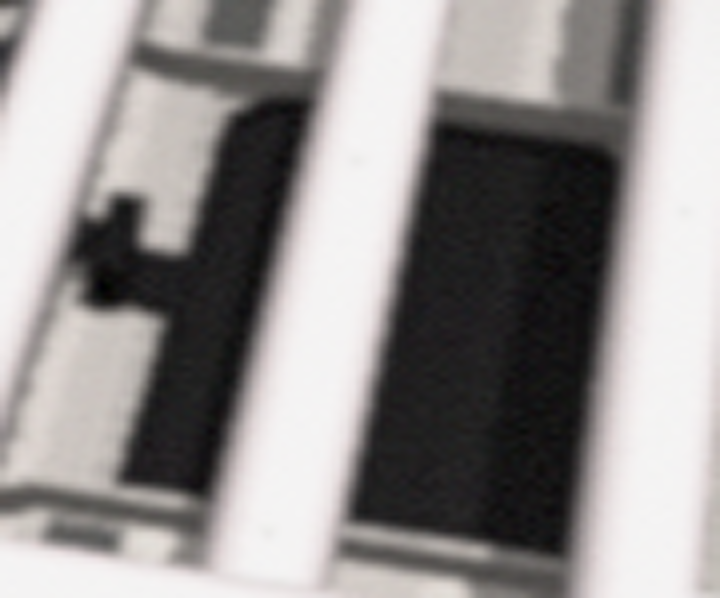

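Request:
jog_arm(
  increments=[
    [[0,0,0,0.001,0.0001,0,1],[0,0,0,0.002,0.0002,0,1]],
  ],
)

```text
time: 18.35
position: [0.6739, -0.0667, 0.0582]
tool_rot: [0.191, 0.682, -0.654, 0.267]
ft_force: [-3.2, -1.5, 1.5]
grip_width: 0.0007
```

Run:
```python
from h import *
st(); 
im=camera("scene"); cv2.imwrite("pics/s11.png",cv2.resize(cv2.cvtColor(im,cv2.COLOR_RGB2BGR)[195:290,255:345],None,fx=8,fy=6.3,interpolation=cv2.INTER_CUBIC))
for f in ("s4","s8"): pass
for nm,L in (("s9",[(186,150),(105,440)]),("s10",[(205,220),(135,460)])):
  for z in (.042,.035):
    Pp=ray("scene",[(255+x/8-.44,195+y/6.3-.42) for x,y in L],z)[:,:2]-O; print(nm,z,[(round(float(p@ex)*1e3,1),round(float(p@ey)*1e3,1)) for p in Pp])
```

```text
t 18.35 pos [ 0.6739 -0.0667  0.0582] rack mm -21.0 1.8 yaw -173.41 Y [ 0.609  0.073 -0.79 ] F [-3.2 -1.5  1.5] M [-0.21  0.9  -0.11] w 0.0007
s9 0.042 [(13.4, 65.9), (15.9, -84.6)]
s9 0.035 [(12.9, 71.3), (15.4, -80.6)]
s10 0.042 [(26.9, 29.9), (27.0, -91.3)]
s10 0.035 [(26.4, 35.0), (26.6, -87.3)]
```

View pics/s11.png

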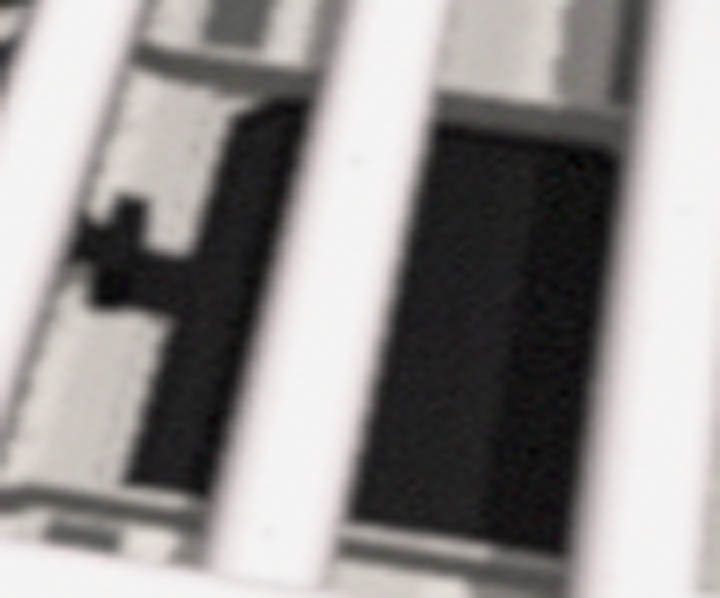

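Request:
jog_arm(
  increments=[
    [[0,0,0,0.001,0.0001,0,1],[0,0,0,0.0015,0.0002,0,1]],
  ],
)

```text
time: 18.6
position: [0.6745, -0.0669, 0.0579]
tool_rot: [0.19, 0.682, -0.654, 0.266]
ft_force: [-6.4, -1.4, 3.8]
grip_width: 0.0005
```

Run:
```python
from h import *
st()
```

```text
t 18.6 pos [ 0.6745 -0.0669  0.0579] rack mm -20.4 1.5 yaw -173.48 Y [ 0.608  0.071 -0.791] F [-6.4 -1.4  3.8] M [-0.32  0.96 -0.12] w 0.0005
```

A stop is met at 6 N. Tray mid is about 99 mm, which matches the rear step expected from the faint line. Backing off to check.

Request:
jog_arm(
  increments=[
    [[0,0,0,-0.005,-0.0006,0,1],[0,0,0,-0.015,-0.0018,0,1],[0,0,0,-0.03,-0.0035,0,1],[0,0,0,-0.05,-0.006,0,1],[0,0,0,-0.07,-0.008,0.01,1],[0,0,0,-0.09,-0.0105,0.03,1],[0,0,0,-0.11,-0.013,0.06,1],[0,0,0,-0.13,-0.015,0.08,1]],
  ],
)

```text
time: 19.4
position: [0.5446, -0.082, 0.1395]
tool_rot: [0.191, 0.682, -0.654, 0.267]
ft_force: [0.3, -0.1, -0.4]
grip_width: 0.0006
```

Run:
```python
from h import *
st(); 
im=camera("scene"); cv2.imwrite("pics/s12.png",cv2.resize(cv2.cvtColor(im,cv2.COLOR_RGB2BGR)[195:290,255:345],None,fx=8,fy=6.3,interpolation=cv2.INTER_CUBIC)); np.save("s12.npy",im)
im=camera("top"); cv2.imwrite("pics/t12.png",cv2.resize(cv2.cvtColor(im,cv2.COLOR_RGB2BGR)[110:220,225:345],None,fx=6,fy=5.4,interpolation=cv2.INTER_CUBIC)); np.save("t12.npy",im)
```

```text
t 19.4 pos [ 0.5446 -0.082   0.1395] rack mm -151.2 1.7 yaw -173.44 Y [ 0.61   0.072 -0.789] F [ 0.3 -0.1 -0.4] M [-0.12  0.48  0.  ] w 0.0006
```

View pics/s12.png

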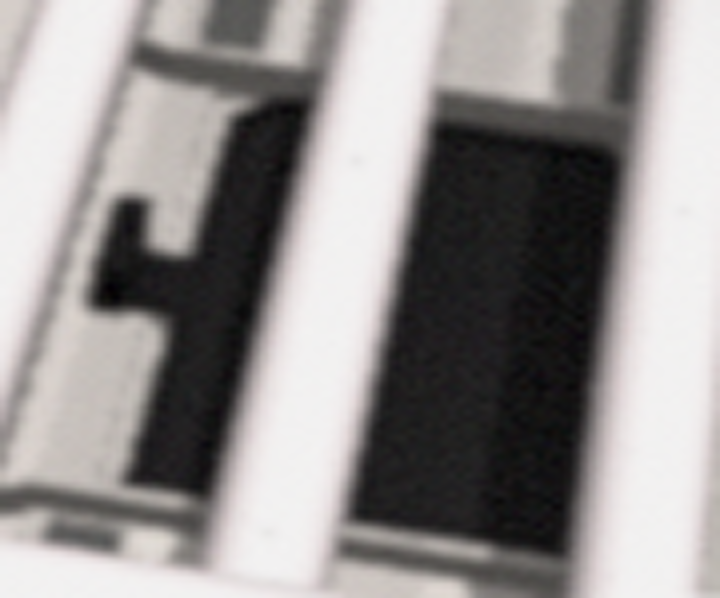

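View pics/t12.png

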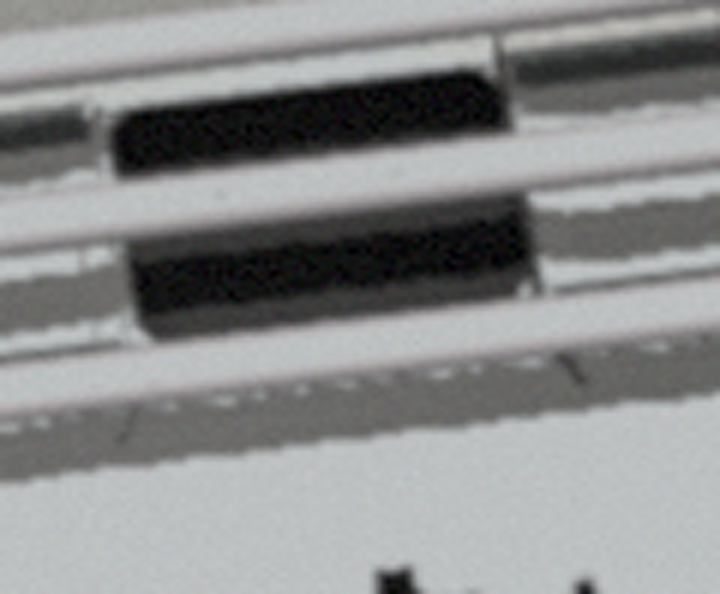

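Run:
```python
from h import *
def row_edge(im,x):
    # darkest transition going down column x (tray far edge): subpixel crossing of threshold 45
    g=im.astype(float).max(2)[:,x]
    return g
ims={"s4":None}
a=cv2.imread("pics/s4.png").max(2).astype(float)
# s4 on deck: columns where tray left edge visible
for X in (400,420,440):
    col=a[280:360,X]; i=np.argmax(col<45); print("s4 edge",X,280+i, [ (round(float(p@ex)*1e3,1),round(float(p@ey)*1e3,1)) for z in (.042,.035) for p in [ray("scene",[(180+X/4-.4,130+(280+i)/4-.4)],z)[0,:2]-O]])
a=cv2.imread("pics/s12.png").max(2).astype(float)
for X in (270,290,450,500,550,590):
    col=a[60:200,X]; i=np.argmax(col<45); print("s12 edge",X,60+i, [ (round(float(p@ex)*1e3,1),round(float(p@ey)*1e3,1)) for z in (.042,.035) for p in [ray("scene",[(255+X/8-.44,195+(60+i)/6.3-.42)],z)[0,:2]-O]])
# near (right) edge
a4=cv2.imread("pics/s4.png").max(2).astype(float)
for X in (330,350,370,390):
    col=a4[480:620,X]; i=len(col)-1-np.argmax(col[::-1]<45); print("s4 near",X,480+i,[ (round(float(p@ex)*1e3,1),round(float(p@ey)*1e3,1)) for z in (.042,.035) for p in [ray("scene",[(180+X/4-.4,130+(480+i)/4-.4)],z)[0,:2]-O]])
for X in (150,180,370,420,470,520):
    col=a[420:560,X]; j=np.where(col<45)[0]; i=j.max(); print("s12 near",X,420+i,[ (round(float(p@ex)*1e3,1),round(float(p@ey)*1e3,1)) for z in (.042,.035) for p in [ray("scene",[(255+X/8-.44,195+(420+i)/6.3-.42)],z)[0,:2]-O]])
t=np.load("t12.npy").max(2).astype(float)
b=cv2.resize(t[110:220,225:345],None,fx=6,fy=5.4,interpolation=cv2.INTER_CUBIC)
for Y in (150,265,290):
    j=np.where(b[Y,90:560]<105)[0]+90; print("top row",Y,j.min(),j.max(),[ (round(float(p@ex)*1e3,1),round(float(p@ey)*1e3,1)) for X in (j.min(),j.max()) for p in [ray("top",[(225+X/6-.42,110+Y/5.4-.41)],.038)[0,:2]-O]])
```

```text
s4 edge 400 308 [(10.5, 109.1), (9.9, 114.8)]
s4 edge 420 311 [(25.0, 109.8), (24.5, 115.6)]
s4 edge 440 316 [(39.7, 108.7), (39.4, 114.4)]
s12 edge 270 103 [(37.6, 99.4), (37.2, 105.0)]
s12 edge 290 100 [(44.2, 102.8), (43.9, 108.5)]
s12 edge 450 124 [(101.7, 102.8), (101.9, 108.5)]
s12 edge 500 131 [(119.4, 103.1), (119.8, 108.8)]
s12 edge 550 138 [(137.1, 103.3), (137.6, 109.0)]
s12 edge 590 144 [(151.2, 103.3), (151.8, 109.0)]
s4 near 330 556 [(4.7, -99.7), (4.1, -95.7)]
s4 near 350 560 [(17.6, -99.5), (17.0, -95.5)]
s4 near 370 564 [(30.3, -99.3), (29.9, -95.3)]
s4 near 390 568 [(43.1, -99.1), (42.7, -95.1)]
s12 near 150 481 [(33.5, -99.5), (33.1, -95.5)]
s12 near 180 486 [(43.0, -99.4), (42.7, -95.5)]
s12 near 370 518 [(103.0, -99.4), (103.2, -95.5)]
s12 near 420 525 [(118.5, -98.8), (118.9, -94.8)]
s12 near 470 534 [(134.1, -99.0), (134.6, -95.1)]
s12 near 520 546 [(149.8, -100.6), (150.4, -96.6)]
top row 150 90 360 [(147.2, 122.0), (127.2, -26.1)]
top row 265 123 536 [(73.3, 113.2), (43.1, -111.8)]
top row 290 124 540 [(57.8, 114.7), (27.4, -111.6)]
```

The far tray edge reads 6 mm off the rack-frame position if I assume deck height, and matches at 7 mm lower. That holds evenly from x = 44 to 151 mm, so the tray lies flat in the pocket. One last check on the bystanders, then I hand in.

Run:
```python
from h import *
a=cv2.cvtColor(cv2.imread("pics/top0.png"),cv2.COLOR_BGR2RGB).astype(int); b=np.load("t12.npy").astype(int)
for n,(r0,r1,c0,c1) in {"cap":(208,242,376,410),"hyg":(178,200,374,406),"bottle":(215,255,155,205)}.items(): print(n,np.abs(a-b)[r0:r1,c0:c1].max(2).mean().round(1),(np.abs(a-b)[r0:r1,c0:c1].max(2)>50).sum())
st(); print(hand_in())
```

```text
cap 12.8 0
hyg 11.7 0
bottle 11.3 0
t 19.5 pos [ 0.5435 -0.0818  0.1402] rack mm -152.3 2.0 yaw -173.5 Y [ 0.61   0.07  -0.789] F [ 0.4 -0.7  1.3] M [-0.1   0.51 -0.04] w -0.0001
the job is handed in; nothing more can be done
None
```

The tray is home in its seat. I handed the job in at 19.5 s with the arm backed off and touching nothing; no verdict is reported.

**What I did:** I pinched the grip with the tool vertical, straightened the tray and slid it between the guides. Then I let go, leant the closed fingers back about 38° and pushed the grip in. I pushed until a firm stop at about 6 N, which I take to be the seat's rear step.

**Last checks:**
- **Flat and home:** the tray's far edge sits 7 mm lower than on the deck, evenly from x = 44 to 151 mm. Its middle is at about 99 mm, which agrees with a seat front step at about 17 mm seen faintly in the first picture.
- **Bystanders:** the bottle, cap and hygrometer show no change between the first and last top pictures.
- **Forces:** at the end of each move the readings stayed under about 7 N.

**What went wrong or disagreed:**
- **First lean:** it ran joint 6 up to its range limit, so I stopped in the air and redid it with the tool turned half a turn.
- **Tray's near edge:** it gave no height check, because the guide hides it.
- **Tray's rear edge:** the image put it 2–4 mm further in than the tool position implied, within what I expect from reading blurred edges.

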